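# Seal the dry-storage canister

## Task

Seal the open canister: swing its blue lid down onto the rim, then swing the wire bail up from where it hangs and over the dome of the lid, pushing on through the stiff point until it snaps home on the far side and stays there by itself. Push firmly but never force the canister, its lid or its bail, and leave the flux bottle, the reel and the screwdriver where they are.

Things in the scene. Friction and masses are not known exactly. Their poses are not given: they have to be found in the camera images.
- canister: Metal canister with a blue band, fixed to the bench: wall 84 mm across, foot disc 116 mm across and 12 mm high, rim 120 mm above the bench. Origin: centre of the foot's underside; z up. The bail hangs on the -x side (the front), the lid's hinge is on the +x side, and the bail swings from -x over the top towards +x. Lid hinge line: along y through (50, 0, 120) mm. Bail hinge line: along y through (0, 0, 84) mm.
- lid (a joint): Angle of the blue lid about its hinge, rad: 0 = lying level on the rim, grows as it opens up and back; 1.57 = upright. Friction keeps it where it is left. The lid is a disc 92 mm across and 5 mm thick (its free edge 96 mm from the hinge line) with a dome 48 mm across in the middle of its outside, rising 42 mm over the disc's underside.
- seal (a joint): How far the closed lid is pressed straight down into its rubber seal, m: 0 = lying loose; about 0.006 with the bail upright, about 0.003 (kept by the bail) with the bail home. Stiffness 12 N/mm.
- bail (a joint): Angle of the bail about its hinge, rad: 0 = level towards the front, negative = hanging lower, 1.57 = upright (dead centre; it meets the dome about 0.3 rad before), 1.77 = home against its stop, kept there by the seal. Let go well short of dead centre it springs back off the dome; 0.05 rad past it, it snaps home by itself. Off the dome, friction keeps it where it is left.
- bail_bar (a point): Middle of the bail's red bar (12 mm thick, 96 mm long, along the canister's y), 100 mm from the bail's hinge line. Two wires, 80 mm apart, join it to the 5 mm cross piece that rides over the dome 72 mm from the hinge line; the bail is 111 mm wide. Hanging near level it must be lifted from below; a level push jams. 12 to 20 N square to the bar takes it over the dome; at the snap the push drops to nothing.
- lid_front (a point): Point on the free edge of the lid, on its outer (domed) face, opposite the hinge.
- flux_mid (a point): Small amber flux bottle, 32 mm across, 75 mm high, loose, standing beside the canister: its centre.
- reel: Black component reel, a disc 84 mm across and 12 mm high, loose, lying flat beside the canister: centre of its underside.
- driver: Screwdriver with a green handle, about 200 mm long, loose, lying on the bench beyond the lid's hinge: its middle.

How it is judged:
By the outcome, as a careful person would: the job done as asked, in the order asked, and still so for the second after the job is handed in, with the robot touching nothing.
It also fails if it takes over 50 s, if anything falls off the work surface, if the arm or the gripper's body presses on something with over 40 N, if the wrist force passes 120 N, or if a joint passes its speed limit or range.

## Robot

A 6-joint arm with a two-finger parallel gripper is mounted at the origin on the work surface. World frame = base frame: x ahead of the robot, y to its left, z up, the work surface at z = 0. Lengths are in m, angles in degrees, forces in N, time in s.
With the tool pointing down it reaches from about 0.375 to 0.9 m from the base axis. Payload 3.1 kg.
Tool frame: the origin (TCP) lies on the centre line of the jaws, within the pads' length; the fingertips stand env.nose_length ahead of it and the grasp point (between the pads) is the TCP (env.nose_length is the distance from the TCP to the fingertips, in m); z points along the fingers, y is the direction in which the jaws open and shut (so a half turn about z gives the same grasp; the last joint's range is limited). The gripper opens to 87 mm and grips with 3 to 60 N. Pads are 19 mm wide; open, the fingers measure 117 mm over their backs; the gripper's body (75 mm by 190 mm) begins 51 mm behind the grasp point.
Start: joints at [66.377, 30.224, 82.088, -0, 67.689, -10.227], TCP at [0.145, 0.608, 0.242] pointing down, gripper open.
Joint ranges: [-176.69, 176.69], [-43.24, 126.21], [12.49, 139.97], [-82, 262], [0, 151.66], [-163.58, 163.58]. Speed limits (degrees/s): [159.86, 159.86, 180, 180, 180, 180].

## Interface

Orientations are given as a 3x3 rotation matrix whose columns are the frame's x, y, z axes.
In Python, from workcell import env gives the robot as it stands. The module is installed in compiled form; this text tells all that it offers.
- The arm moves only by the tool step_arm, never from a script. Its argument "plan" is a list of rows, each an object of numbers: "x", "y", "z": the shift along the tool's x, y, z normalised to -1 to 1, where 1 is 100 mm; "ax", "ay", "az": the turn, a rotation vector about the tool's x, y, z normalised to -1 to 1, where 1 is 90 degrees; "fingers": the closure in counts, from 0 (fully open) to 255 (shut). A call has 1 to 8 rows; each row shifts and turns the commanded pose from where the row before left it, along the tool's axes as they then stand; what a row does not reach is not made up. A row lasts 1/8 s, in which the tool goes at most 62.5 mm and 10.7 degrees, less where a joint would pass 70% of its speed; a pose out of reach is approached as far as the arm can. A call with a number of a shift or a turn outside -1 to 1 is refused whole. A call with a gripper value outside its range is refused whole. The fingers move at their own pace and stop on an object; "squeeze" is the grip in N (left out, the last holds). Time passes only in rows, so rows that do not move let the fingers close. It gives the time, the measured TCP pose, the force and the opening at its end, in the units of the state.
- env.state(): the state, without advancing time (a new reading comes with each control period).
- env.snapshot(name): name is "scene" or "top" or "wrist"; returns (picture, depth): 400x640x3 uint8, red, green, blue; 400x640 float32, m along the optical axis (not along the pixel's ray), 0 where there is no reading.
- env.camera_info(name): a dict with "fx", "fy", "cx", "cy" (pixels), "distortion" ([k1, k2, p1, p2, k3] as OpenCV has them; the pictures are not rectified), "R" (3x3) and "t" (3): a world point X has camera coordinates R X + t; the wrist camera has in their place "mount" (4x4, takes a point from camera to tool coordinates, whose origin is the TCP and whose axes are the flange's). Camera axes: x right, y down, z forward; pixel columns grow to the right and rows downward; lengths in m; the calibration is good to about 2 mm. A picture is of the moment at which its call begins: read the wrist's pose just before it. camera_info takes no time and is no camera call.
- env.sign_off(): hands the job in, once; it reports no verdict.
The state is a dict: "clock": time; "q": joint angles; "joint_velocities": joint speeds; "tau": joint torques, N m; "position": TCP position; "orientation": TCP orientation; "ft_force": force on the tool from outside, world axes, zero at the start; "torque": the same for the moment, N m; "gripper_width": finger opening in m.
Only numpy, scipy, OpenCV 4.12 (cv2) and the standard library are available. Lean on these libraries where they do the work, as an engineer would, in place of code of your own. Each camera call takes 0.05 s, during which the arm holds its last target.

## Working session

There is one attempt and no reset: what is moved stays moved. The work goes in short steps, Python scripts to look and compute and a tool call to move; the robot and the scene stay as the last step left them, time stands still between calls to the robot, and variables do not carry over. Pictures are saved under pics/ and viewed, and the job is handed in when it is done.

Besides the shell and the picture viewer there is one more tool, called after "Call:" by a JSON object that holds its "name" and its "arguments", one argument or row to a line. step_arm: Moves the arm, as the interface text tells. Scaled input: -1 to 1 covers 100 mm each way for a shift and 90 degrees each way for a turn. Its arguments: {"type":"object","properties":{"plan":{"type":"array","items":{"type":"object","properties":{"x":{"type":"number","minimum":-1,"maximum":1},"y":{"type":"number","minimum":-1,"maximum":1},"z":{"type":"number","minimum":-1,"maximum":1},"ax":{"type":"number","minimum":-1,"maximum":1},"ay":{"type":"number","minimum":-1,"maximum":1},"az":{"type":"number","minimum":-1,"maximum":1},"fingers":{"type":"number"}}}},"squeeze":{"type":"number"}},"required":["plan"]}

```bash
mkdir -p pics
cat > h.py <<'E'
import numpy as np, cv2
from workcell import env
def save(n,img): cv2.imwrite('pics/'+n+'.png',cv2.cvtColor(img,cv2.COLOR_RGB2BGR))
def cam(name,st=None):
    c=env.camera_info(name)
    K=np.array([[c['fx'],0,c['cx']],[0,c['fy'],c['cy']],[0,0,1]]);D=np.array(c['distortion'])
    if 'R' in c: R=np.array(c['R']);t=np.array(c['t'])
    else:
        M=np.array(c['mount']);T=np.eye(4);T[:3,:3]=st['orientation'];T[:3,3]=st['position']
        W=np.linalg.inv(T@M);R=W[:3,:3];t=W[:3,3]
    return K,D,R,t
def pts(name,uv,depth=None,st=None):
    K,D,R,t=cam(name,st)
    uv=np.asarray(uv,float).reshape(-1,1,2)
    n=cv2.undistortPoints(uv,K,D)[:,0]
    d=np.c_[n,np.ones(len(n))]
    o=-R.T@t
    if depth is None: return o,d@R
    z=np.array([depth[int(round(v)),int(round(u))] for u,v in uv[:,0]])
    return o+(d*z[:,None])@R
E
python3 - <<'E'
from h import *
s=env.state();print(s);print(env.nose_length)
for n in('scene','top','wrist'):
    p,d=env.snapshot(n);save(n+'0',p);np.save(n+'0.npy',d);np.save(n+'0i.npy',p);c=env.camera_info(n);print(n,c)
E
```

```text
{'clock': 0.0, 'q': array([ 6.63766581e+01,  3.02778207e+01,  8.21566095e+01,  5.18601477e-04,
        6.76871906e+01, -1.02259859e+01]), 'joint_velocities': array([ 0.0046053 , -0.12201417,  0.02530141,  0.05184087, -0.00022794,
        0.09637083]), 'tau': array([ 9.29249436e-04, -4.40049040e+01, -1.76594031e+01,  6.31389976e-02,
        5.81786467e-02, -1.94205504e-04]), 'position': array([0.14449104, 0.60736578, 0.24058262]), 'orientation': array([[-9.72785608e-01,  2.31705468e-01, -8.58277806e-04],
       [ 2.31706737e-01,  9.72783747e-01, -1.94144454e-03],
       [ 3.85075385e-04, -2.08747806e-03, -9.99997747e-01]]), 'ft_force': array([-0.01995815,  0.89504579, -0.68863574]), 'torque': array([-0.00684502,  0.08397406, -0.00498737]), 'gripper_width': 0.08711024634008552}
0.019
scene {'fx': 453.4134031288856, 'fy': 453.4134031288856, 'cx': 324.1327408347131, 'cy': 200.93315908923404, 'distortion': array([-0.0590043,  0.       ,  0.       ,  0.       ,  0.       ]), 'R': array([[ 0.70866371,  0.70551299, -0.00686741],
       [ 0.424239  , -0.43387054, -0.7948444 ],
       [-0.5637
[... 332 characters left out ...]
3],
       [-0.99598868,  0.01520679, -0.08817771],
       [ 0.08832087,  0.00901281, -0.9960513 ]]), 't': array([0.09329723, 0.59426856, 0.98788757])}
wrist {'fx': 319.11486089611583, 'fy': 319.11486089611583, 'cx': 319.8192578680827, 'cy': 196.58516941085654, 'distortion': array([-0.04957331,  0.        ,  0.        ,  0.        ,  0.        ]), 'mount': array([[-1.99069028e-04, -9.67898457e-01, -2.51341475e-01,
         6.73489049e-02],
       [ 9.99999875e-01, -3.07914044e-04,  3.93729391e-04,
        -7.65326930e-04],
       [-4.58481640e-04, -2.51341365e-01,  9.67898398e-01,
        -1.42918498e-01],
       [ 0.00000000e+00,  0.00000000e+00,  0.00000000e+00,
         1.00000000e+00]])}
```

View pics/scene0.png

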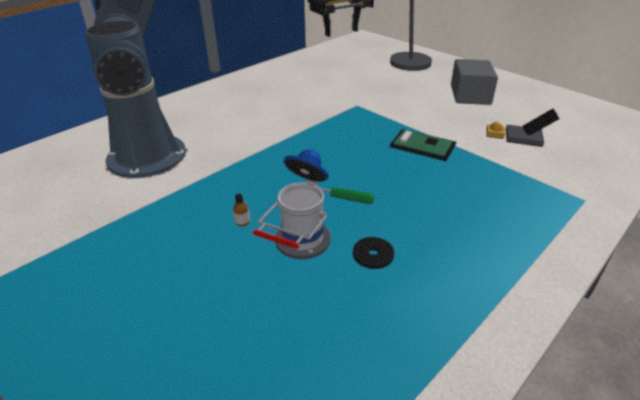

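View pics/top0.png

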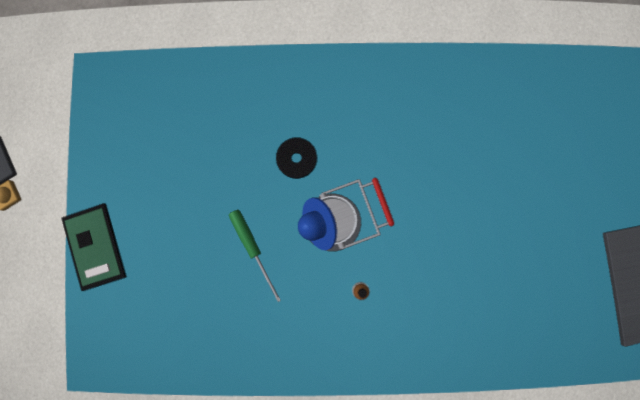

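View pics/wrist0.png

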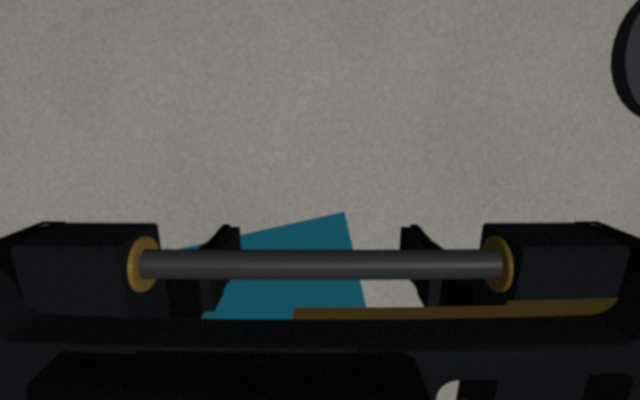

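The scene view shows the canister at (302,215), lid open at (307,165), red bar (277,239). In the top view the canister is at (340,220), bar (384,202), driver (245,235), reel (296,158), bottle (361,291). Next I measure these.

```bash
cat > m.py <<'E'
from h import *
import sys
def masks(p):
    hsv=cv2.cvtColor(p,cv2.COLOR_RGB2HSV);H,S,V=[hsv[...,i].astype(int) for i in range(3)]
    return {'red':((H<6)|(H>174))&(S>170)&(V>90),'blue':(H>104)&(H<125)&(S>170)&(V>40),'green':(H>50)&(H<75)&(S>140)&(V>40),'amber':(H>6)&(H<22)&(S>130)&(V>50)}
def biggest(m):
    n,l,st,c=cv2.connectedComponentsWithStats(m.astype(np.uint8));
    i=1+np.argmax(st[1:,4]);return l==i
E
python3 - <<'E'
from m import *
for n in('scene','top'):
    p=np.load(n+'0i.npy');d=np.load(n+'0.npy')
    roi=np.zeros(d.shape,bool)
    if n=='scene': roi[120:280,200:420]=1
    else: roi[130:310,210:410]=1
    for k,m in masks(p).items():
        m=m&roi
        if m.sum()<5: continue
        m=biggest(m);v,u=np.nonzero(m);P=pts(n,np.c_[u,v],d)
        r=cv2.minAreaRect(np.c_[u,v].astype(np.float32))
        print(n,k,m.sum(),r,'\n   mean',P.mean(0).round(4),'med',np.median(P,0).round(4),'min',P.min(0).round(3),'max',P.max(0).round(3))
        if k=='red':
            c=P-P.mean(0);w,V=np.linalg.eigh(c.T@c);print('  axis',V[:,2])
# triangulate red ends
def rectends(n):
    p=np.load(n+'0i.npy');m=masks(p)['red'];roi=np.zeros(m.shape,bool)
    if n=='scene': roi[120:280,200:420]=1
    else: roi[130:310,210:410]=1
    m=biggest(m&roi);v,u=np.nonzero(m);a=np.c_[u,v].astype(float);c=a.mean(0);w,V=np.linalg.eigh((a-c).T@(a-c));t=(a-c)@V[:,1]
    return np.array([c+V[:,1]*t.min(),c,c+V[:,1]*t.max()])
A=rectends('scene');B=rectends('top');print(A,B)
oa,da=pts('scene',A);ob,db=pts('top',B)
def tri(o1,d1,o2,d2):
    M=np.c_[d1,-d2];s=np.linalg.lstsq(M,o2-o1,rcond=None)[0];a=o1+s[0]*d1;b=o2+s[1]*d2;return (a+b)/2,np.linalg.norm(a-b)
for i in range(3):
  for j in range(3):
    X,g=tri(oa,da[i],ob,db[j]);print(i,j,X.round(4),round(g,4))
E
```

```text
scene red 218 ((275.5, 238.5), (45.53679656982422, 5.692099571228027), 18.43494987487793) 
   mean [ 0.587  -0.0281  0.0926] med [ 0.5875 -0.0255  0.0906] min [ 0.538 -0.392  0.083] max [ 1.073 -0.01   0.636]
  axis [-0.66186301  0.39435478 -0.63751209]
scene blue 342 ((308.82232666015625, 159.9873046875), (45.849143981933594, 20.885583877563477), 22.520565032958984) 
   mean [0.552  0.0884 0.1925] med [0.5482 0.0942 0.1918] min [ 0.499 -0.392  0.145] max [1.073 0.117 0.636]
scene green 327 ((351.4189453125, 194.9864959716797), (41.26414489746094, 8.38434886932373), 9.462322235107422) 
   mean [0.5304 0.2372 0.02  ] med [0.5312 0.2377 0.021 ] min [0.484 0.213 0.009] max [0.573 0.263 0.028]
scene amber 107 ((240.5, 208.0), (10.0, 11.0), 90.0) 
   mean [0.4183 0.0098 0.0492] med [0.4184 0.0095 0.0496] min [0.407 0.    0.039] max [0.427 0.022 0.06 ]
top red 207 ((382.69207763671875, 201.61770629882812), (48.4608039855957, 4.258177280426025), 69.07550048828125) 
   mean [ 0.5766 -0.0249  0.0951] med [ 0.5762 -0.0256  0.0906] min [ 0.506 -0.042  0.085] max [0.619 0.075 1.037]
  axis [-0.0
[... 511 characters left out ...]
3125, 290.5810546875), (12.089754104614258, 13.252229690551758), 54.462318420410156) 
   mean [0.4128 0.0188 0.0513] med [0.4144 0.0208 0.0508] min [0.397 0.004 0.041] max [0.424 0.028 0.077]
[[297.10720461 245.67747652]
 [277.10091743 239.02752294]
 [253.89555581 231.31421879]] [[374.10499556 178.9601533 ]
 [382.71497585 201.647343  ]
 [391.29896577 224.26604842]]
0 0 [ 0.6199 -0.0106  0.0863] 0.0008
0 1 [ 0.5919 -0.0127  0.0688] 0.0401
0 2 [ 0.5639 -0.0153  0.0543] 0.0805
1 0 [ 0.6076 -0.0226  0.1043] 0.0332
1 1 [ 0.5787 -0.0244  0.0848] 0.0042
1 2 [ 0.5497 -0.0266  0.0678] 0.0428
2 0 [ 0.5951 -0.0369  0.1274] 0.0713
2 1 [ 0.5654 -0.0386  0.1061] 0.0361
2 2 [ 0.5353 -0.0406  0.0869] 0.0002
```

Run:
```python
from h import *
a=np.load('scene0i.npy')[130:270,220:420];b=np.load('top0i.npy')[140:310,220:410]
save('cs',cv2.resize(a,None,fx=4,fy=4,interpolation=cv2.INTER_CUBIC));save('ct',cv2.resize(b,None,fx=3.5,fy=3.5,interpolation=cv2.INTER_CUBIC))
```

```text
(no output)
```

View pics/cs.png

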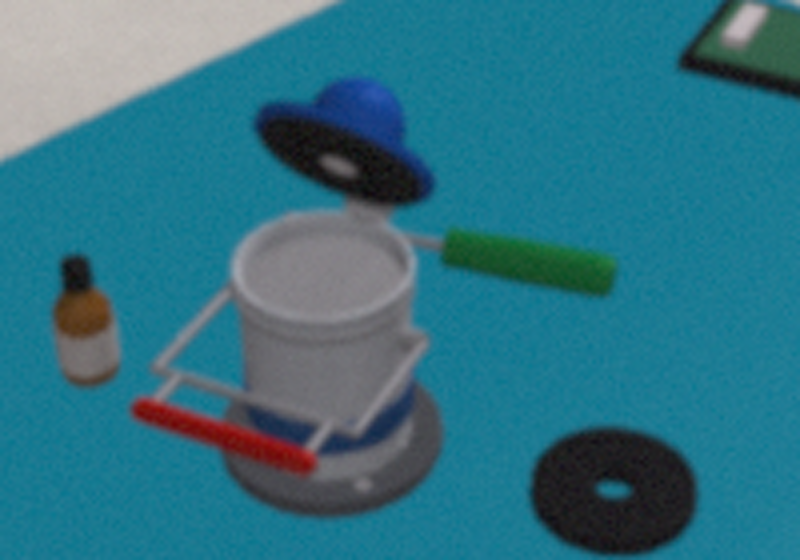

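View pics/ct.png

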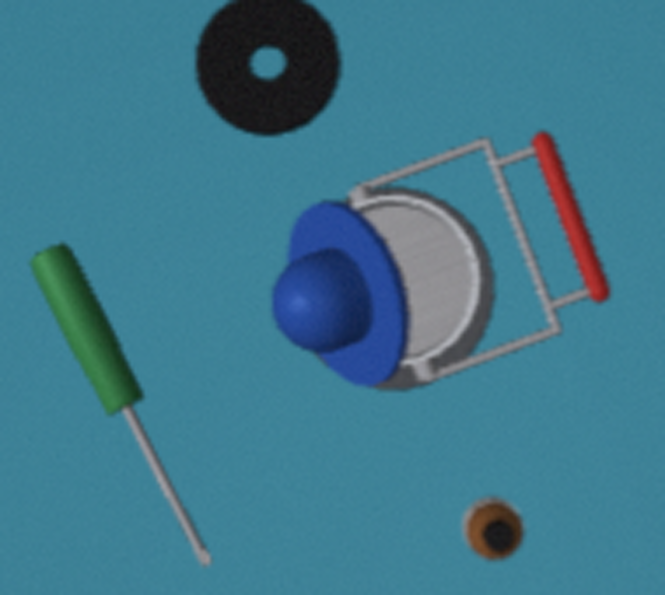

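Run:
```python
from m import *
for n,roi in(('top',(170,270,290,400)),('scene',(180,240,270,335))):
    d=np.load(n+'0.npy');v,u=np.mgrid[roi[0]:roi[1],roi[2]:roi[3]];uv=np.c_[u.ravel(),v.ravel()]
    P=pts(n,uv,d);p=np.load(n+'0i.npy')[uv[:,1],uv[:,0]].astype(int)
    grey=(p.max(1)-p.min(1)<40)
    k=grey&(abs(P[:,2]-.12)<.006)&(np.hypot(P[:,0]-.544,P[:,1]-.069)<.06)
    Q=P[k]
    from scipy.optimize import least_squares
    f=least_squares(lambda x:np.hypot(Q[:,0]-x[0],Q[:,1]-x[1])-x[2],[.544,.069,.042],loss='soft_l1',f_scale=.002)
    print(n,k.sum(),f.x, np.median(Q[:,2]))
    # wires: 
# lid: blue points in canister frame
c=np.array([.544,.069,0]);a=np.arctan2(.943,-.334);xc=np.array([np.cos(a),np.sin(a),0]);yc=np.array([-np.sin(a),np.cos(a),0])
print(np.degrees(a))
for n in('top','scene'):
    p=np.load(n+'0i.npy');d=np.load(n+'0.npy');m=masks(p)['blue'];roi=np.zeros(d.shape,bool)
    if n=='scene': roi[140:185,270:340]=1
    else: roi[180:260,280:350]=1
    m=biggest(m&roi);m=cv2.erode(m.astype(np.uint8),np.ones((2,2)))>0
    v,u=np.nonzero(m);P=pts(n,np.c_[u,v],d)-c;L=np.c_[P@xc,P@yc,P[:,2]]
    L=L[(L[:,2]>.1)&(L[:,2]<.3)]
    # RANSAC plane
    rng=np.random.default_rng(0);best=0
    for _ in range(1000):
        q=L[rng.choice(len(L),3,False)];nn=np.cross(q[1]-q[0],q[2]-q[0]);l=np.linalg.norm(nn)
        if l<1e-5: continue
        nn/=l;i=abs((L-q[0])@nn)<.0025
        if i.sum()>best: best=i.sum();I=i
    q=L[I];w,V=np.linalg.eigh(np.cov((q-q.mean(0)).T));nn=V[:,0]
    print(n,len(L),best,'normal',nn,q.mean(0),L.min(0),L.max(0),'d',q.min(0),q.max(0))
```

```text
top 108 [0.54419683 0.06787569 0.0423773 ] 0.11552470848072804
scene 220 [0.54552451 0.06968864 0.04258008] 0.11641679425787871
109.50357323241907
top 1309 713 normal [ 8.41282843e-01 -3.81183417e-04  5.40595072e-01] [0.01785356 0.00161478 0.17647093] [-1.13322148e-04 -4.31780904e-02  1.32204183e-01] [0.05825898 0.04464449 0.20580566] d [-1.13322148e-04 -4.31780904e-02  1.32204183e-01] [0.04399096 0.04464449 0.20580566]
scene 262 121 normal [-0.22845856  0.34910391 -0.90880864] [ 0.01982172 -0.01585375  0.19349169] [-0.0024253  -0.04588699  0.15649465] [0.04411522 0.04064424 0.20415925] d [-0.0024253  -0.03902836  0.18463019] [0.04411522 0.00031755 0.20320808]
```

```bash
cat > k.py <<'E'
from h import *
from scipy.spatial.transform import Rotation as Ro
C=np.array([.5446,.0688,0]);A=np.radians(109.5)
XC=np.array([np.cos(A),np.sin(A),0]);YC=np.array([-np.sin(A),np.cos(A),0]);Z=np.array([0,0,1.])
def W(x,y,z): return C+x*XC+y*YC+z*Z
def toC(p): p=np.asarray(p)-C; return np.array([p@XC,p@YC,p[2]])
def Rt(al): # tool pointing al deg below horizontal towards +xc
    a=np.radians(al);z=np.cos(a)*XC-np.sin(a)*Z;y=-YC;return np.c_[np.cross(y,z),y,z]
def plan(tgts,p=None,R=None,st=None):
    "tgts: list of (pos,Rot,nrows); prints rows"
    st=st or env.state();p=st['position'] if p is None else p;R=st['orientation'] if R is None else R
    for P1,R1,n in tgts:
        rv=Ro.from_matrix(R.T@R1).as_rotvec()
        for i in range(n):
            Rn=R@Ro.from_rotvec(rv*(i+1)/n).as_matrix()
            pn=p+(P1-p)*(i+1)/n; pp=p+(P1-p)*i/n; Rp=R@Ro.from_rotvec(rv*i/n).as_matrix()
            print('xyz',(Rp.T@(pn-pp)/.1).round(3),'a',(np.degrees(rv/n)/90).round(3))
        p,R=P1,R1
def show():
    s=env.state();R=s['orientation'];tip=s['position']+env.nose_length*R[:,2]
    print('t',round(s['clock'],3),'tcp_c',(toC(s['position'])*1e3).round(1),'tip_c',(toC(tip)*1e3).round(1),'z_c',np.round([R[:,2]@XC,R[:,2]@YC,R[2,2]],3),'F_c',np.round([s['ft_force']@XC,s['ft_force']@YC,s['ft_force'][2]],1),'w',s['gripper_width'],'q',s['q'].round(1))
E
python3 - <<'E'
from k import *
s=env.state()
plan([(s['position']+[0,0,.05],s['orientation'],1),(W(.003,0,.27),Rt(90),12)])
E
```

```text
xyz [ 0.    -0.001 -0.5  ] a [0. 0. 0.]
xyz [-0.427 -0.357  0.018] a [-0.     0.     0.053]
xyz [-0.455 -0.321  0.018] a [-0.     0.     0.053]
xyz [-0.48  -0.282  0.018] a [-0.     0.     0.053]
xyz [-0.502 -0.241  0.018] a [-0.     0.     0.053]
xyz [-0.52  -0.199  0.018] a [-0.     0.     0.053]
xyz [-0.535 -0.155  0.017] a [-0.     0.     0.053]
xyz [-0.546 -0.11   0.017] a [-0.     0.     0.053]
xyz [-0.553 -0.064  0.017] a [-0.     0.     0.053]
xyz [-0.556 -0.018  0.017] a [-0.     0.     0.053]
xyz [-0.556  0.028  0.017] a [-0.     0.     0.053]
xyz [-0.552  0.074  0.017] a [-0.     0.     0.053]
xyz [-0.544  0.12   0.017] a [-0.     0.     0.053]
```

Call:
{"name": "step_arm", "arguments": {
  "plan": [
    {"z": -0.5, "fingers": 255},
    {"x": -0.43, "y": -0.36, "az": 0.053, "fingers": 255},
    {"x": -0.455, "y": -0.32, "az": 0.053},
    {"x": -0.48, "y": -0.28, "az": 0.053},
    {"x": -0.5, "y": -0.24, "az": 0.053},
    {"x": -0.52, "y": -0.2, "az": 0.053},
    {"x": -0.535, "y": -0.155, "az": 0.053},
    {"x": -0.545, "y": -0.11, "az": 0.053}
  ],
  "squeeze": 20
}}

```text
validation failed for argument at $.pl...
```

Call:
{"name": "step_arm", "arguments": {
  "plan": [
    {"x": -0.55, "y": -0.065, "az": 0.053},
    {"x": -0.556, "y": -0.02, "az": 0.053},
    {"x": -0.556, "y": 0.03, "az": 0.053},
    {"x": -0.45, "y": 0.06, "az": 0.053},
    {"x": -0.25, "y": 0.04, "az": 0.053},
    {}
  ]
}}

```text
validation failed for argument at $.pl...
```

Run:
```python
from k import *
show()
for n in('scene','wrist'):
    st=env.state();p,d=env.snapshot(n);save(n+'1',p)
plan([(W(.003,0,.25),Rt(90),3)])
```

```text
t 0.15 tcp_c [641.3 197.3 240.8] tip_c [641.3 197.3 221.8] z_c [-0.001  0.001 -1.   ] F_c [ 0.2  0.2 -0.1] w 0.08675813049872277 q [ 66.4  30.3  82.1   0.   67.7 -10.2]
xyz [-1.708 -1.43  -0.029] a [-0.     0.     0.212]
xyz [-2.081 -0.795 -0.029] a [-0.     0.     0.212]
xyz [-2.226 -0.073 -0.03 ] a [-0.     0.     0.212]
```

View pics/scene1.png

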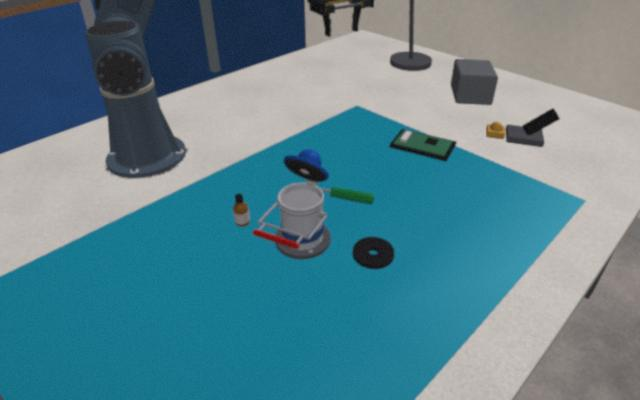

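View pics/wrist1.png

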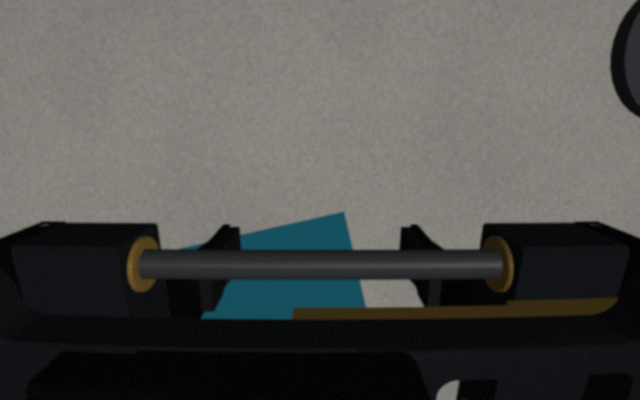

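The arm has not moved and the scene is unchanged, because the call was refused. The rows probably need every field, so I'll fill them all in.

Call:
{"name": "step_arm", "arguments": {
  "plan": [
    {"x": 0, "y": 0, "z": -0.5, "ax": 0, "ay": 0, "az": 0, "fingers": 255},
    {"x": -0.43, "y": -0.36, "z": 0, "ax": 0, "ay": 0, "az": 0.053, "fingers": 255},
    {"x": -0.455, "y": -0.32, "z": 0, "ax": 0, "ay": 0, "az": 0.053, "fingers": 255},
    {"x": -0.48, "y": -0.28, "z": 0, "ax": 0, "ay": 0, "az": 0.053, "fingers": 255},
    {"x": -0.5, "y": -0.24, "z": 0, "ax": 0, "ay": 0, "az": 0.053, "fingers": 255},
    {"x": -0.52, "y": -0.2, "z": 0, "ax": 0, "ay": 0, "az": 0.053, "fingers": 255}
  ],
  "squeeze": 20
}}

```text
clock: 1.0
position: [0.3119, 0.3832, 0.2917]
orientation: [[-0.795, 0.607, 0.001], [0.607, 0.795, 0.0], [-0.0, 0.001, -1.0]]
ft_force: [0.5, -0.1, 0.3]
gripper_width: 0.0352
```

Call:
{"name": "step_arm", "arguments": {
  "plan": [
    {"x": -0.535, "y": -0.155, "z": 0, "ax": 0, "ay": 0, "az": 0.053, "fingers": 255},
    {"x": -0.545, "y": -0.11, "z": 0, "ax": 0, "ay": 0, "az": 0.053, "fingers": 255},
    {"x": -0.55, "y": -0.065, "z": 0, "ax": 0, "ay": 0, "az": 0.053, "fingers": 255},
    {"x": -0.556, "y": -0.02, "z": 0, "ax": 0, "ay": 0, "az": 0.053, "fingers": 255},
    {"x": -0.556, "y": 0.03, "z": 0, "ax": 0, "ay": 0, "az": 0.053, "fingers": 255},
    {"x": -0.4, "y": 0.06, "z": 0, "ax": 0, "ay": 0, "az": 0.053, "fingers": 255},
    {"x": -0.2, "y": 0.04, "z": 0, "ax": 0, "ay": 0, "az": 0.053, "fingers": 255},
    {"x": 0, "y": 0, "z": 0, "ax": 0, "ay": 0, "az": 0, "fingers": 255}
  ]
}}

```text
clock: 2.0
position: [0.5138, 0.1114, 0.2914]
orientation: [[-0.33, 0.944, 0.0], [0.944, 0.33, 0.0], [0.0, 0.0, -1.0]]
ft_force: [-0.2, 0.8, 0.5]
gripper_width: 0.0002
```

Run:
```python
from k import *
show()
for n in('scene',):
    st=env.state();p,d=env.snapshot(n);save(n+'1',p)
plan([(W(.003,0,.24),Rt(90),3)])
```

```text
t 2.0 tcp_c [ 50.5  14.8 291.4] tip_c [ 50.5  14.8 272.4] z_c [ 0. -0. -1.] F_c [ 0.8 -0.1  0.5] w 0.00019367117419884526 q [  0.   19.1  92.7   0.   68.1 -19.2]
xyz [-0.162  0.052  0.171] a [-0. -0. -0.]
xyz [-0.162  0.052  0.171] a [-0. -0. -0.]
xyz [-0.162  0.052  0.171] a [-0. -0. -0.]
```

View pics/scene1.png

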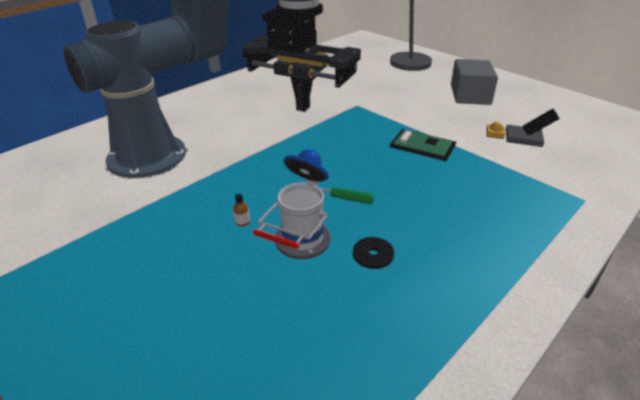

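Fingers are closed above the lid hinge. Now I move over the lid's free edge and plan the closing arc.

Call:
{"name": "step_arm", "arguments": {
  "plan": [
    {"x": -0.16, "y": 0.05, "z": 0.18, "ax": 0, "ay": 0, "az": 0, "fingers": 255},
    {"x": -0.16, "y": 0.05, "z": 0.18, "ax": 0, "ay": 0, "az": 0, "fingers": 255},
    {"x": -0.16, "y": 0.05, "z": 0.18, "ax": 0, "ay": 0, "az": 0, "fingers": 255},
    {"x": 0, "y": 0, "z": 0, "ax": 0, "ay": 0, "az": 0, "fingers": 255}
  ]
}}

```text
clock: 2.55
position: [0.5428, 0.0711, 0.2351]
orientation: [[-0.33, 0.944, -0.004], [0.944, 0.33, 0.0], [0.002, -0.004, -1.0]]
ft_force: [-1.1, -0.1, -0.1]
gripper_width: 0.0006
```

Run:
```python
from k import *
show()
p,d=env.snapshot('scene');save('scene2',cv2.resize(p[40:290,180:430],None,fx=2.4,fy=2.4))
T=[]
for th in (60,54,48,42,36,30,24,18,12,6,0):
    t=np.radians(th);x=.05-.096*np.cos(t)+.005*np.sin(t)+.001;z=.12+.096*np.sin(t)+.005*np.cos(t)+.019
    T.append((W(x,0,z),Rt(90),1))
plan(T)
```

```text
t 2.55 tcp_c [  2.8   1.  235.1] tip_c [  2.9   1.  216.1] z_c [ 0.002  0.004 -1.   ] F_c [ 0.3  1.1 -0.1] w 0.0005837478049915727 q [ -4.2  24.8  93.5  -0.   61.9 -23.5]
xyz [0.039 0.007 0.115] a [-0.002 -0.001 -0.002]
xyz [-0.087  0.     0.05 ] a [0. 0. 0.]
xyz [-0.081 -0.     0.059] a [0. 0. 0.]
xyz [-0.075  0.     0.067] a [0. 0. 0.]
xyz [-0.067  0.     0.075] a [0. 0. 0.]
xyz [-0.059 -0.     0.081] a [0. 0. 0.]
xyz [-0.05  -0.     0.087] a [0. 0. 0.]
xyz [-0.041  0.     0.092] a [0. 0. 0.]
xyz [-0.031 -0.     0.096] a [0. 0. 0.]
xyz [-0.021  0.     0.098] a [0. 0. 0.]
xyz [-0.01  0.    0.1 ] a [0. 0. 0.]
```

View pics/scene2.png

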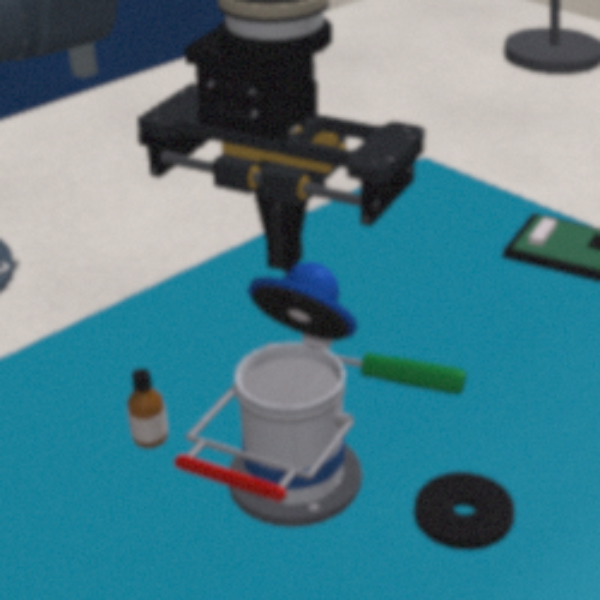

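Fingertips hang just above the lid's free edge. Starting the arc.

Call:
{"name": "step_arm", "arguments": {
  "plan": [
    {"x": 0.02, "y": 0.01, "z": 0.11, "ax": 0, "ay": 0, "az": 0, "fingers": 255},
    {"x": -0.06, "y": 0, "z": 0.05, "ax": 0, "ay": 0, "az": 0, "fingers": 255},
    {"x": -0.08, "y": 0, "z": 0.06, "ax": 0, "ay": 0, "az": 0, "fingers": 255},
    {"x": -0.075, "y": 0, "z": 0.068, "ax": 0, "ay": 0, "az": 0, "fingers": 255},
    {"x": 0, "y": 0, "z": 0, "ax": 0, "ay": 0, "az": 0, "fingers": 255}
  ]
}}

```text
clock: 3.22
position: [0.5508, 0.0533, 0.2083]
orientation: [[-0.331, 0.944, 0.0], [0.944, 0.331, -0.001], [-0.0, -0.0, -1.0]]
ft_force: [0.2, -0.6, 0.8]
gripper_width: 0.0005
```

Run:
```python
from k import *
show()
p,d=env.snapshot('scene');save('scene3',cv2.resize(p[40:290,180:430],None,fx=2.4,fy=2.4))
```

```text
t 3.225 tcp_c [-16.7  -0.7 208.3] tip_c [-16.7  -0.7 189.3] z_c [-0.  0. -1.] F_c [-0.6 -0.   0.8] w 0.0004896897434101206 q [ -6.   27.2  94.5  -0.   58.4 -25.3]
```

View pics/scene3.png

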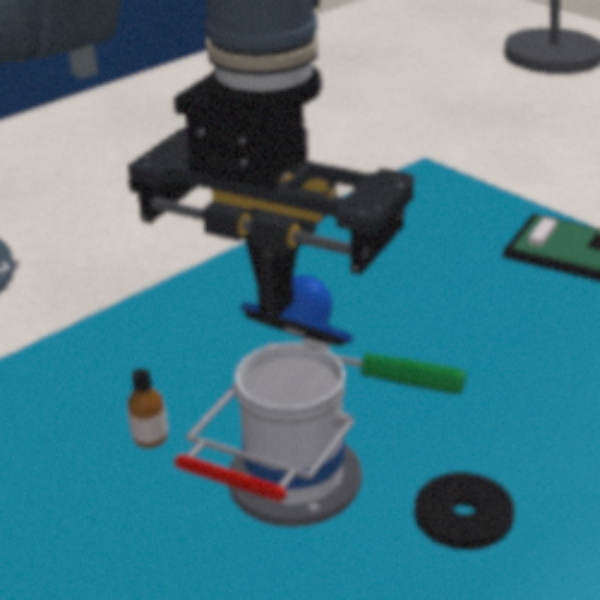

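The lid follows the fingertips, now at about 42°. Continuing the arc.

Call:
{"name": "step_arm", "arguments": {
  "plan": [
    {"x": -0.067, "y": 0.005, "z": 0.08, "ax": 0, "ay": 0, "az": 0, "fingers": 255},
    {"x": -0.06, "y": 0, "z": 0.085, "ax": 0, "ay": 0, "az": 0, "fingers": 255},
    {"x": -0.05, "y": 0, "z": 0.09, "ax": 0, "ay": 0, "az": 0, "fingers": 255},
    {"x": -0.04, "y": 0, "z": 0.092, "ax": 0, "ay": 0, "az": 0, "fingers": 255},
    {"x": -0.03, "y": 0, "z": 0.096, "ax": 0, "ay": 0, "az": 0, "fingers": 255},
    {"x": -0.02, "y": 0, "z": 0.098, "ax": 0, "ay": 0, "az": 0, "fingers": 255},
    {"x": -0.01, "y": 0, "z": 0.06, "ax": 0, "ay": 0, "az": 0, "fingers": 255},
    {"x": 0, "y": 0, "z": 0, "ax": 0, "ay": 0, "az": 0, "fingers": 255}
  ]
}}

```text
clock: 4.28
position: [0.5593, 0.0287, 0.1477]
orientation: [[-0.331, 0.943, -0.003], [0.943, 0.331, 0.001], [0.002, -0.002, -1.0]]
ft_force: [-1.0, -0.5, -0.1]
gripper_width: 0.0004
```

Run:
```python
from k import *
show()
p,d=env.snapshot('scene');save('scene4',cv2.resize(p[40:290,180:430],None,fx=2.4,fy=2.4))
```

```text
t 4.275 tcp_c [-42.7  -0.4 147.7] tip_c [-42.7  -0.4 128.7] z_c [ 0.002  0.002 -1.   ] F_c [-0.1  1.1 -0.1] w 0.00043310805108464614 q [ -8.5  32.6  96.4   0.   51.1 -27.9]
```

View pics/scene4.png

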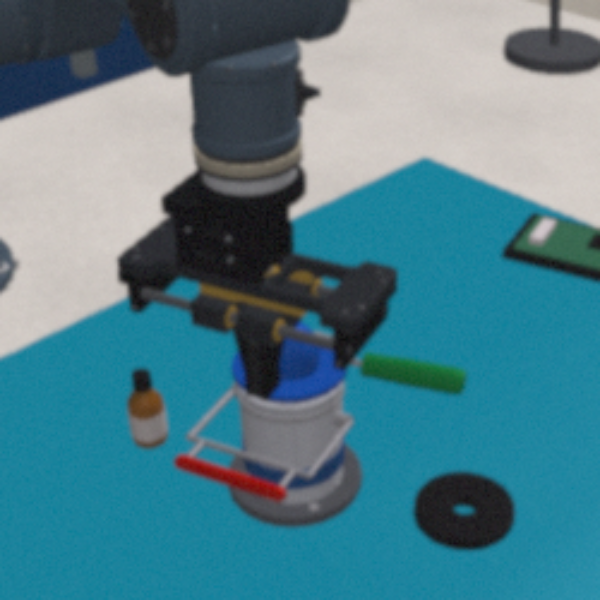

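The lid is nearly down, with the tip about 4 mm short. I'll finish gently and watch the force.

Call:
{"name": "step_arm", "arguments": {
  "plan": [
    {"x": 0, "y": 0, "z": 0.02, "ax": 0, "ay": 0, "az": 0, "fingers": 255},
    {"x": 0, "y": 0, "z": 0.018, "ax": 0, "ay": 0, "az": 0, "fingers": 255},
    {"x": 0, "y": 0, "z": 0, "ax": 0, "ay": 0, "az": 0, "fingers": 255}
  ]
}}

```text
clock: 4.7
position: [0.56, 0.0284, 0.1449]
orientation: [[-0.332, 0.943, -0.0], [0.943, 0.332, 0.0], [0.0, -0.0, -1.0]]
ft_force: [0.3, 0.5, 0.0]
gripper_width: 0.0004
```

Call:
{"name": "step_arm", "arguments": {
  "plan": [
    {"x": 0, "y": 0, "z": 0.012, "ax": 0, "ay": 0, "az": 0, "fingers": 255},
    {"x": 0, "y": 0, "z": 0.0, "ax": 0, "ay": 0, "az": 0, "fingers": 255}
  ]
}}

```text
clock: 4.95
position: [0.5602, 0.0283, 0.144]
orientation: [[-0.332, 0.943, 0.0], [0.943, 0.332, 0.0], [0.0, 0.0, -1.0]]
ft_force: [-0.3, 1.4, 3.6]
gripper_width: 0.0007
```

Contact at tip height 125.0 mm with about 4 N, so the lid is closed. Now I retreat, go to the front and tilt the tool.

Run:
```python
from k import *
show()
plan([(W(-.043,0,.204),Rt(90),2),(W(-.16,0,.204),Rt(67.5),3),(W(-.16,0,.16),Rt(45),3)])
```

```text
t 4.95 tcp_c [-43.3  -1.2 144. ] tip_c [-43.3  -1.2 125. ] z_c [ 0. -0. -1.] F_c [ 1.4 -0.2  3.6] w 0.0007259915485937037 q [ -8.5  33.   96.5   0.   50.5 -27.9]
xyz [ 0.002 -0.006 -0.3  ] a [ 0.    -0.    -0.001]
xyz [ 0.002 -0.006 -0.3  ] a [ 0.    -0.    -0.001]
xyz [-0.39 -0.   -0.  ] a [0.    0.083 0.   ]
xyz [-0.387  0.    -0.051] a [0.    0.083 0.   ]
xyz [-0.377 -0.    -0.101] a [0.    0.083 0.   ]
xyz [-0.056  0.     0.136] a [-0.     0.083 -0.   ]
xyz [-0.073 -0.     0.127] a [-0.     0.083 -0.   ]
xyz [-0.089 -0.     0.116] a [-0.     0.083 -0.   ]
```

Call:
{"name": "step_arm", "arguments": {
  "plan": [
    {"x": 0, "y": -0.006, "z": -0.3, "ax": 0, "ay": 0, "az": 0, "fingers": 255},
    {"x": 0, "y": -0.006, "z": -0.3, "ax": 0, "ay": 0, "az": 0, "fingers": 255},
    {"x": -0.39, "y": 0, "z": 0, "ax": 0, "ay": 0.083, "az": 0, "fingers": 255},
    {"x": -0.387, "y": 0, "z": -0.05, "ax": 0, "ay": 0.083, "az": 0, "fingers": 255},
    {"x": -0.377, "y": 0, "z": -0.1, "ax": 0, "ay": 0.083, "az": 0, "fingers": 255},
    {"x": -0.056, "y": 0, "z": 0.136, "ax": 0, "ay": 0.083, "az": 0, "fingers": 255},
    {"x": -0.073, "y": 0, "z": 0.127, "ax": 0, "ay": 0.083, "az": 0, "fingers": 255},
    {"x": -0.089, "y": 0, "z": 0.116, "ax": 0, "ay": 0.083, "az": 0, "fingers": 255}
  ]
}}

```text
clock: 5.95
position: [0.5981, -0.0835, 0.1589]
orientation: [[-0.234, 0.944, -0.233], [0.667, 0.331, 0.667], [0.707, 0.001, -0.707]]
ft_force: [0.0, -0.3, -0.7]
gripper_width: 0.0003
```

Run:
```python
from k import *
show()
p,d=env.snapshot('scene');save('scene5',cv2.resize(p[40:290,180:430],None,fx=2.4,fy=2.4))
p,d=env.snapshot('top');save('top5',p);np.save('top5i.npy',p);np.save('top5.npy',d)
plan([(W(-.16,0,.067),Rt(45),3),(W(-.1244,0,.067),Rt(45),2)])
```

```text
t 5.95 tcp_c [-161.4    0.4  158.9] tip_c [-148.     0.3  145.5] z_c [ 0.707 -0.003 -0.707] F_c [-0.3  0.1 -0.7] w 0.0003238034832649374 q [-31.3  48.3  73.7  26.8  95.1 -57.3]
xyz [-0.204  0.008  0.211] a [-0.    -0.    -0.002]
xyz [-0.203  0.008  0.211] a [-0.    -0.    -0.002]
xyz [-0.203  0.007  0.211] a [-0.    -0.    -0.002]
xyz [ 0.126 -0.     0.126] a [0. 0. 0.]
xyz [ 0.126 -0.     0.126] a [0. 0. 0.]
```

View pics/scene5.png

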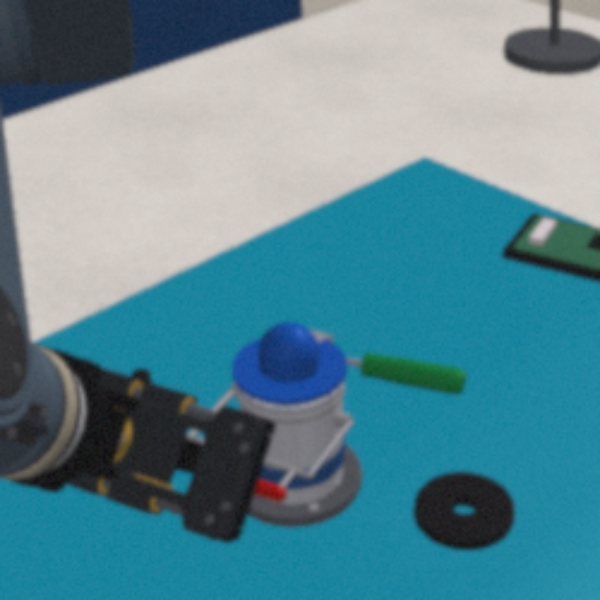

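View pics/top5.png

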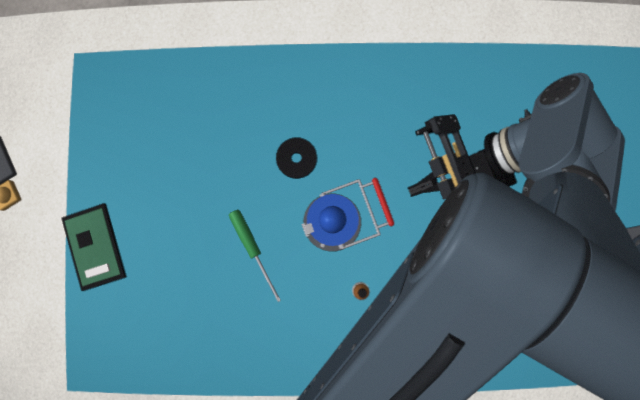

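The lid lies flat on the rim, and the bail and loose items are unmoved. The tool is tilted at the front. Next it goes down and under the bar.

Call:
{"name": "step_arm", "arguments": {
  "plan": [
    {"x": -0.203, "y": 0.008, "z": 0.211, "ax": 0, "ay": 0, "az": -0.002, "fingers": 255},
    {"x": -0.203, "y": 0.008, "z": 0.211, "ax": 0, "ay": 0, "az": -0.002, "fingers": 255},
    {"x": -0.203, "y": 0.008, "z": 0.211, "ax": 0, "ay": 0, "az": -0.002, "fingers": 255},
    {"x": 0.126, "y": 0, "z": 0.126, "ax": 0, "ay": 0, "az": 0, "fingers": 255},
    {"x": 0.126, "y": 0, "z": 0.126, "ax": 0, "ay": 0, "az": 0, "fingers": 255},
    {"x": 0, "y": 0, "z": 0, "ax": 0, "ay": 0, "az": 0, "fingers": 255}
  ]
}}

```text
clock: 6.8
position: [0.5872, -0.0446, 0.0735]
orientation: [[-0.246, 0.94, -0.235], [0.666, 0.34, 0.664], [0.705, 0.007, -0.71]]
ft_force: [-0.3, -0.2, -0.9]
gripper_width: 0.0005
```

Run:
```python
from k import *
show()
p,d=env.snapshot('scene');save('scene6',cv2.resize(p[40:290,180:430],None,fx=2.4,fy=2.4))
st=env.state();p,d=env.snapshot('wrist');save('wrist6',p)
```

```text
t 6.8 tcp_c [-121.2   -2.3   73.5] tip_c [-107.8   -2.3   60. ] z_c [ 0.705 -0.    -0.71 ] F_c [-0.1  0.3 -0.9] w 0.0004573094464783154 q [-28.9  53.5  78.6  28.   85.1 -61. ]
```

View pics/scene6.png

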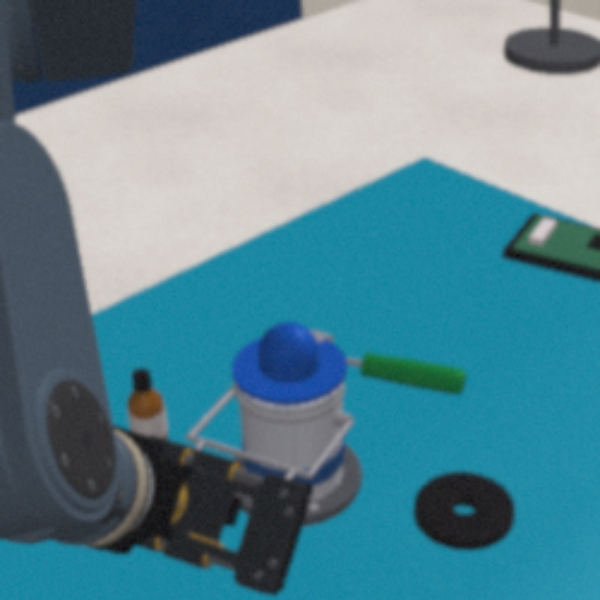

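View pics/wrist6.png

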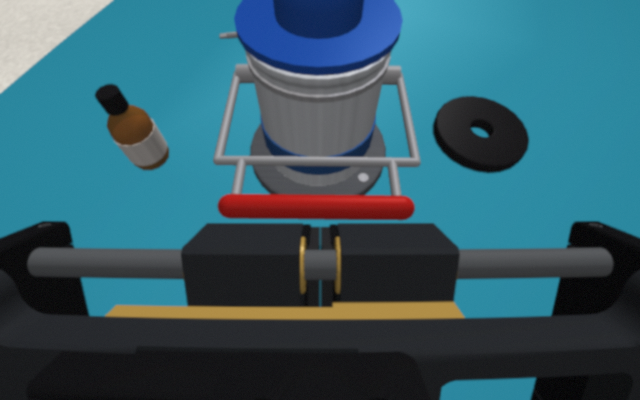

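The fingers sit centred under the red bar with a gap of about 8 mm. Planning the lift.

```bash
cat >> k.py <<'E'
def tcpbar(ph,h=.0155,s=.004,al=None):
    al=45+ph/2 if al is None else al
    R=Rt(al);f=np.radians(ph);B=W(-.1*np.cos(f),0,.084+.1*np.sin(f));return B-h*R[:,0]-s*R[:,2],R
E
python3 - <<'E'
from k import *
plan([(*tcpbar(p),1) for p in(0,5,10,15,20,25,30,35,40,45,50,55,60,65,70)])
E
```

```text
xyz [ 0.089 -0.026  0.047] a [0.001 0.003 0.006]
xyz [ 0.066 -0.    -0.066] a [-0.    -0.028  0.   ]
xyz [ 0.069  0.    -0.063] a [ 0.    -0.028 -0.   ]
xyz [ 0.071 -0.    -0.06 ] a [-0.    -0.028  0.   ]
xyz [ 0.073  0.    -0.057] a [-0.    -0.028 -0.   ]
xyz [ 0.075 -0.    -0.054] a [ 0.    -0.028 -0.   ]
xyz [ 0.077  0.    -0.05 ] a [-0.    -0.028  0.   ]
xyz [ 0.079 -0.    -0.047] a [ 0.    -0.028  0.   ]
xyz [ 0.081 -0.    -0.044] a [-0.    -0.028 -0.   ]
xyz [ 0.082 -0.    -0.04 ] a [ 0.    -0.028  0.   ]
xyz [ 0.084  0.    -0.037] a [-0.    -0.028 -0.   ]
xyz [ 0.085 -0.    -0.033] a [ 0.    -0.028  0.   ]
xyz [ 0.086  0.    -0.029] a [-0.    -0.028 -0.   ]
xyz [ 0.087 -0.    -0.026] a [ 0.    -0.028  0.   ]
xyz [ 0.088  0.    -0.022] a [-0.    -0.028  0.   ]
```

Call:
{"name": "step_arm", "arguments": {
  "plan": [
    {"x": 0.045, "y": -0.02, "z": 0.03, "ax": 0, "ay": 0, "az": 0.006, "fingers": 255},
    {"x": 0.045, "y": 0, "z": 0.02, "ax": 0, "ay": 0, "az": 0, "fingers": 255},
    {"x": 0.066, "y": 0, "z": -0.066, "ax": 0, "ay": -0.028, "az": 0, "fingers": 255},
    {"x": 0.069, "y": 0, "z": -0.063, "ax": 0, "ay": -0.028, "az": 0, "fingers": 255},
    {"x": 0.071, "y": 0, "z": -0.06, "ax": 0, "ay": -0.028, "az": 0, "fingers": 255},
    {"x": 0, "y": 0, "z": 0, "ax": 0, "ay": 0, "az": 0, "fingers": 255}
  ]
}}

```text
clock: 7.65
position: [0.5823, -0.0351, 0.1043]
orientation: [[-0.266, 0.943, -0.199], [0.751, 0.332, 0.57], [0.604, 0.003, -0.797]]
ft_force: [-0.6, -0.1, -0.5]
gripper_width: 0.0003
```

```bash
cat > look.py <<'E'
from k import *
import sys
show()
p,d=env.snapshot('scene');save('scene'+sys.argv[1],cv2.resize(p[40:290,180:430],None,fx=2.4,fy=2.4))
E
python3 look.py 7
```

```text
t 7.65 tcp_c [-110.5   -0.8  104.3] tip_c [-99.   -0.9  89.1] z_c [ 0.604 -0.003 -0.797] F_c [ 0.1  0.6 -0.5] w 0.00028381392693623973 q [-26.8  47.5  82.5  25.2  79.7 -57.5]
```

View pics/scene7.png

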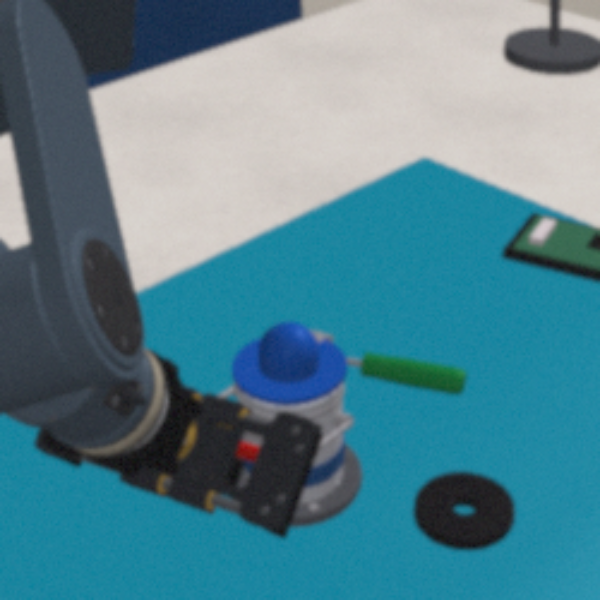

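```bash
cat > wl.py <<'E'
from m import *
from k import *
import sys
show();st=env.state();p,d=env.snapshot('wrist');save('wrist'+sys.argv[1],p)
m=masks(p)['red']
if m.sum()>20:
    m=biggest(m);v,u=np.nonzero(m);o,D=pts('wrist',[[u.mean(),v.mean()]],st=st);D=D[0]
    # ray in canister xz; intersect cylinder radius .1 around (0,.084)
    oc=toC(o);dc=np.array([D@XC,D@YC,D[2]])
    a=oc[[0,2]]-[0,.084];b=dc[[0,2]];r=np.roots([b@b,2*a@b,a@a-.01])
    for t in r.real:
        q=a+t*b;print('bail deg?',np.degrees(np.arctan2(q[1],-q[0])).round(1),'y',(oc[1]+t*dc[1]).round(4),r.imag[0],u.mean(),v.mean(),m.sum())
    P=pts('wrist',np.c_[u,v],d,st);P=np.array([toC(x) for x in P]);print('depth med',np.median(P,0).round(4))
E
python3 wl.py 7
```

```text
t 7.7 tcp_c [-110.6   -0.6  103.5] tip_c [-99.1  -0.7  88.4] z_c [ 0.605 -0.003 -0.796] F_c [ 0.3 -0.2  0. ] w 0.0008824291687299646 q [-26.8  47.5  82.5  25.2  79.7 -57.5]
bail deg? -55.2 y -0.0011 0.0 319.44344069128044 218.85978004713274 2546
bail deg? 17.8 y -0.0009 0.0 319.44344069128044 218.85978004713274 2546
depth med [-0.0967 -0.0007  0.1195]
```

View pics/wrist7.png

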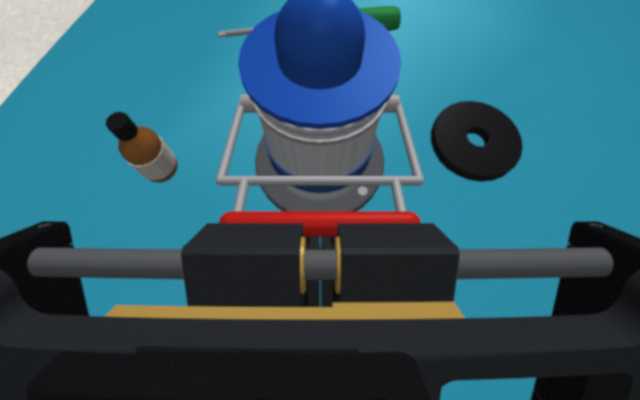

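The bail is lifting (about 18°) with negligible force. Continuing.

Run:
```python
from k import *
plan([(*tcpbar(p,h=.0175,s=.005),1) for p in(22,27,32,37,42,47,52,57)])
```

```text
xyz [ 0.083 -0.004 -0.1  ] a [ 0.001 -0.036 -0.001]
xyz [ 0.077  0.    -0.053] a [ 0.    -0.028  0.   ]
xyz [ 0.079  0.    -0.05 ] a [-0.    -0.028 -0.   ]
xyz [ 0.08   0.    -0.047] a [ 0.    -0.028  0.   ]
xyz [ 0.082 -0.    -0.043] a [-0.    -0.028 -0.   ]
xyz [ 0.084 -0.    -0.04 ] a [ 0.    -0.028  0.   ]
xyz [ 0.085  0.    -0.036] a [-0.    -0.028 -0.   ]
xyz [ 0.086 -0.    -0.032] a [ 0.    -0.028  0.   ]
```

Call:
{"name": "step_arm", "arguments": {
  "plan": [
    {"x": 0.083, "y": -0.004, "z": -0.1, "ax": 0, "ay": -0.036, "az": 0, "fingers": 255},
    {"x": 0.077, "y": 0, "z": -0.053, "ax": 0, "ay": -0.028, "az": 0, "fingers": 255},
    {"x": 0.079, "y": 0, "z": -0.05, "ax": 0, "ay": -0.028, "az": 0, "fingers": 255},
    {"x": 0.08, "y": 0, "z": -0.047, "ax": 0, "ay": -0.028, "az": 0, "fingers": 255},
    {"x": 0.082, "y": 0, "z": -0.043, "ax": 0, "ay": -0.028, "az": 0, "fingers": 255},
    {"x": 0.084, "y": 0, "z": -0.04, "ax": 0, "ay": -0.028, "az": 0, "fingers": 255},
    {"x": 0.085, "y": 0, "z": -0.036, "ax": 0, "ay": -0.028, "az": 0, "fingers": 255},
    {"x": 0, "y": 0, "z": 0, "ax": 0, "ay": 0, "az": 0, "fingers": 255}
  ]
}}

```text
clock: 8.75
position: [0.5704, -0.005, 0.1622]
orientation: [[-0.316, 0.943, -0.108], [0.892, 0.334, 0.306], [0.324, 0.0, -0.946]]
ft_force: [-0.1, 0.8, -0.1]
gripper_width: 0.0006
```

```bash
python3 look.py 8; python3 wl.py 8
python3 - <<'E'
from k import *
plan([(*tcpbar(p,h=.0175,s=.005),1) for p in(57,62,66,70,73)])
E
```

```text
t 8.75 tcp_c [-78.2   0.3 162.2] tip_c [-72.    0.3 144.2] z_c [ 0.324 -0.    -0.946] F_c [ 0.8 -0.2 -0.1] w 0.0005978076468520304 q [-19.3  35.7  89.4  15.9  67.8 -46.4]
t 8.8 tcp_c [-78.8   0.4 161.6] tip_c [-72.6   0.4 143.6] z_c [ 0.325 -0.    -0.946] F_c [-0.5  0.3  0.3] w 0.0005426422786734032 q [-19.3  35.8  89.3  15.9  67.8 -46.4]
bail deg? -55.1 y -0.0017 0.0 321.3956228956229 216.6050505050505 2970
bail deg? 53.4 y -0.0008 0.0 321.3956228956229 216.6050505050505 2970
depth med [-0.0595 -0.0006  0.1696]
xyz [ 0.083  0.005 -0.04 ] a [-0.    -0.027 -0.001]
xyz [ 0.087  0.    -0.029] a [-0.    -0.028 -0.   ]
xyz [ 0.07  -0.    -0.021] a [ 0.    -0.022  0.   ]
xyz [ 0.071  0.    -0.018] a [-0.    -0.022  0.   ]
xyz [ 0.053  0.    -0.012] a [ 0.    -0.017 -0.   ]
```

View pics/scene8.png

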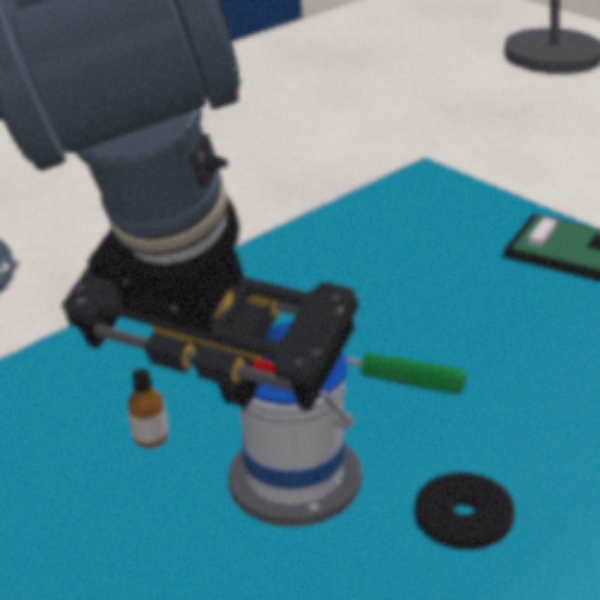

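View pics/wrist8.png

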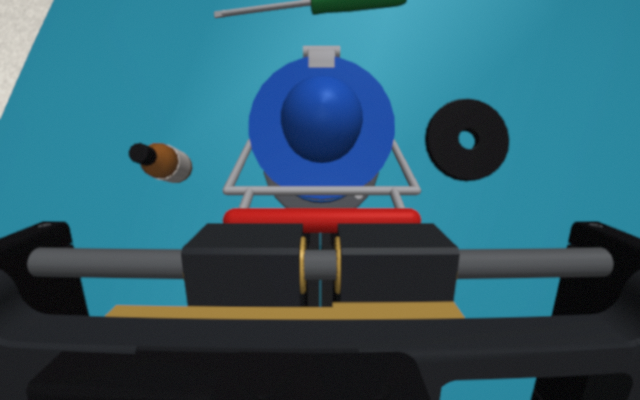

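The bail is at about 53° and centred, moving freely. On to the dome contact point.

Call:
{"name": "step_arm", "arguments": {
  "plan": [
    {"x": 0.083, "y": 0.005, "z": -0.04, "ax": 0, "ay": -0.027, "az": 0, "fingers": 255},
    {"x": 0.087, "y": 0, "z": -0.029, "ax": 0, "ay": -0.028, "az": 0, "fingers": 255},
    {"x": 0.07, "y": 0, "z": -0.021, "ax": 0, "ay": -0.022, "az": 0, "fingers": 255},
    {"x": 0.06, "y": 0, "z": -0.015, "ax": 0, "ay": -0.022, "az": 0, "fingers": 255},
    {"x": 0, "y": 0, "z": 0, "ax": 0, "ay": 0, "az": 0, "fingers": 255}
  ]
}}

```text
clock: 9.48
position: [0.5626, 0.019, 0.1798]
orientation: [[-0.328, 0.943, -0.057], [0.929, 0.333, 0.164], [0.173, 0.0, -0.985]]
ft_force: [-0.9, -0.0, -1.0]
gripper_width: 0.0005
```

```bash
python3 wl.py 9
python3 - <<'E'
from k import *
plan([(*tcpbar(p,h=.0185,s=.004,al=82+(p-72)/2),1) for p in(72,74,76,78,80,82,84,86,88,90,92,94,96)])
E
```

```text
t 9.475 tcp_c [-53.   -0.4 179.8] tip_c [-49.7  -0.4 161.1] z_c [ 0.173 -0.    -0.985] F_c [ 0.3  0.9 -1. ] w 0.0005277665791197468 q [-13.8  31.6  92.4   9.5  61.9 -38.1]
bail deg? -53.4 y -0.0014 0.0 320.1635111876076 217.5342512908778 2905
bail deg? 70.0 y -0.001 0.0 320.1635111876076 217.5342512908778 2905
depth med [-0.033  -0.0009  0.183 ]
xyz [ 0.038 -0.005 -0.002] a [ 0.    -0.022 -0.001]
xyz [ 0.035 -0.    -0.009] a [ 0.    -0.011  0.   ]
xyz [ 0.035  0.    -0.008] a [-0.    -0.011  0.   ]
xyz [ 0.035 -0.    -0.007] a [-0.    -0.011 -0.   ]
xyz [ 0.035 -0.    -0.007] a [ 0.    -0.011  0.   ]
xyz [ 0.035  0.    -0.006] a [-0.    -0.011  0.   ]
xyz [ 0.036 -0.    -0.006] a [ 0.    -0.011 -0.   ]
xyz [ 0.036  0.    -0.005] a [ 0.    -0.011  0.   ]
xyz [ 0.036 -0.    -0.004] a [ 0.    -0.011 -0.   ]
xyz [ 0.036 -0.    -0.004] a [-0.    -0.011  0.   ]
xyz [ 0.036  0.    -0.003] a [ 0.    -0.011 -0.   ]
xyz [ 0.036  0.    -0.003] a [ 0.    -0.011  0.   ]
xyz [ 0.036 -0.    -0.002] a [ 0.    -0.011 -0.   ]
```

Call:
{"name": "step_arm", "arguments": {
  "plan": [
    {"x": 0.038, "y": -0.005, "z": -0.003, "ax": 0, "ay": -0.022, "az": 0, "fingers": 255},
    {"x": 0.035, "y": 0, "z": -0.009, "ax": 0, "ay": -0.011, "az": 0, "fingers": 255},
    {"x": 0.035, "y": 0, "z": -0.008, "ax": 0, "ay": -0.011, "az": 0, "fingers": 255},
    {"x": 0.035, "y": 0, "z": -0.007, "ax": 0, "ay": -0.011, "az": 0, "fingers": 255},
    {"x": 0.035, "y": 0, "z": -0.007, "ax": 0, "ay": -0.011, "az": 0, "fingers": 255}
  ]
}}

```text
clock: 10.15
position: [0.5582, 0.0305, 0.1847]
orientation: [[-0.333, 0.943, -0.02], [0.941, 0.333, 0.058], [0.062, 0.0, -0.998]]
ft_force: [2.7, -11.7, -7.5]
gripper_width: 0.0003
```

```bash
python3 wl.py 10
```

```text
t 10.15 tcp_c [-40.7  -0.  184.7] tip_c [-39.5  -0.  165.7] z_c [ 0.062 -0.    -0.998] F_c [-11.9   1.3  -7.5] w 0.00030446974860916704 q [ -9.9  29.8  94.2   3.6  57.7 -31.4]
bail deg? -46.7 y -0.0015 0.0 320.652124430956 219.19916540212444 2636
bail deg? 76.8 y -0.0008 0.0 320.652124430956 219.19916540212444 2636
depth med [-0.021  -0.0005  0.1857]
```

Dome contact: about 12 N with the bail at 77°. Continuing to push firmly in small steps.

Call:
{"name": "step_arm", "arguments": {
  "plan": [
    {"x": 0.036, "y": 0, "z": -0.004, "ax": 0, "ay": -0.008, "az": 0, "fingers": 255},
    {"x": 0.036, "y": 0, "z": -0.004, "ax": 0, "ay": -0.008, "az": 0, "fingers": 255},
    {"x": 0.036, "y": 0, "z": -0.003, "ax": 0, "ay": -0.008, "az": 0, "fingers": 255}
  ]
}}

```text
clock: 10.58
position: [0.5554, 0.0389, 0.1872]
orientation: [[-0.334, 0.943, -0.006], [0.942, 0.334, 0.02], [0.021, 0.001, -1.0]]
ft_force: [1.1, -15.5, -0.1]
gripper_width: 0.0002
```

```bash
python3 wl.py 11
```

```text
t 10.575 tcp_c [-31.8  -0.2 187.2] tip_c [-31.4  -0.2 168.2] z_c [ 0.021 -0.001 -1.   ] F_c [-15.    4.2  -0.1] w 0.00024067662321187468 q [ -8.1  29.2  94.9   1.3  56.4 -28.3]
bail deg? -47.1 y -0.0015 0.0 320.3882129277566 219.20570342205323 2630
bail deg? 81.8 y -0.0009 0.0 320.3882129277566 219.20570342205323 2630
depth med [-0.0122 -0.0007  0.1873]
```

Call:
{"name": "step_arm", "arguments": {
  "plan": [
    {"x": 0.036, "y": 0, "z": -0.003, "ax": 0, "ay": -0.005, "az": 0, "fingers": 255},
    {"x": 0.036, "y": 0, "z": -0.002, "ax": 0, "ay": -0.005, "az": 0, "fingers": 255},
    {"x": 0.036, "y": 0, "z": 0, "ax": 0, "ay": -0.005, "az": 0, "fingers": 255},
    {"x": 0.036, "y": 0, "z": 0, "ax": 0, "ay": 0, "az": 0, "fingers": 255}
  ]
}}

```text
clock: 11.12
position: [0.5482, 0.058, 0.1878]
orientation: [[-0.331, 0.944, -0.003], [0.944, 0.331, 0.01], [0.01, 0.0, -1.0]]
ft_force: [-0.1, -1.2, -0.9]
gripper_width: 0.0001
```

```bash
python3 wl.py 12
```

```text
t 11.125 tcp_c [-11.4   0.2 187.8] tip_c [-11.2   0.2 168.8] z_c [ 0.01 -0.   -1.  ] F_c [-1.1  0.5 -0.9] w 8.097245870368691e-05 q [ -5.9  28.7  95.8   0.6  55.8 -25.5]
bail deg? -73.9 y -0.0019 0.0 321.19516861994737 193.7149007414494 4181
bail deg? 100.8 y -0.001 0.0 321.19516861994737 193.7149007414494 4181
depth med [ 0.0199 -0.0009  0.1869]
```

It snapped: the bail is at 100.8° (1.76 rad) and the force is gone. Backing off, then up.

Call:
{"name": "step_arm", "arguments": {
  "plan": [
    {"x": -0.3, "y": 0, "z": 0, "ax": 0, "ay": 0, "az": 0, "fingers": 255},
    {"x": -0.3, "y": 0, "z": -0.3, "ax": 0, "ay": 0, "az": 0, "fingers": 255},
    {"x": -0.3, "y": 0, "z": -0.4, "ax": 0, "ay": 0, "az": 0, "fingers": 255},
    {"x": -0.3, "y": 0, "z": -0.4, "ax": 0, "ay": 0, "az": 0, "fingers": 255},
    {"x": -0.3, "y": 0, "z": 0, "ax": 0, "ay": 0, "az": 0, "fingers": 255},
    {"x": 0, "y": 0, "z": 0, "ax": 0, "ay": 0, "az": 0, "fingers": 255}
  ]
}}

```text
clock: 11.92
position: [0.5989, -0.086, 0.2961]
orientation: [[-0.329, 0.944, -0.003], [0.944, 0.329, 0.009], [0.01, 0.0, -1.0]]
ft_force: [0.3, 0.3, -0.1]
gripper_width: 0.0001
```

```bash
python3 wl.py 13; python3 look.py 13
python3 - <<'E'
from m import *
from k import *
p,d=env.snapshot('top');save('top13',p)
for k in('red','green','amber','blue'):
    m=masks(p)[k];roi=np.zeros(m.shape,bool);roi[130:310,210:410]=1;m=m&roi
    if m.sum()>10:
        m=biggest(m);v,u=np.nonzero(m);P=pts('top',np.c_[u,v],d);print(k,m.sum(),u.mean(),v.mean(),np.median(P,0).round(4),(toC(np.median(P,0))*1e3).round(1))
E
```

```text
t 11.925 tcp_c [-164.     0.4  296.1] tip_c [-163.8    0.4  277.1] z_c [ 0.01  -0.001 -1.   ] F_c [ 0.2 -0.4 -0.1] w 9.284185424883218e-05 q [-19.   25.6  81.2   0.5  73.6 -38.3]
t 11.975 tcp_c [-162.4    0.9  295.5] tip_c [-162.2    0.9  276.5] z_c [ 0.012  0.001 -1.   ] F_c [ 0.6  0.1 -0.3] w 0.00040651049892828487 q [-18.9  25.6  81.3   0.5  73.6 -38.3]
red 300 320.96 222.54 [0.536  0.0872 0.1865] [ 20.2   1.9 186.5]
green 153 247.01307189542484 231.98039215686273 [0.5261 0.2354 0.0217] [163.2 -38.2  21.7]
amber 83 359.1686746987952 290.0 [0.4146 0.0207 0.0514] [ -1.9 138.6  51.4]
blue 1267 339.25651144435676 216.76874506708762 [0.5489 0.0565 0.1224] [-13.    0.  122.4]
```

View pics/scene13.png

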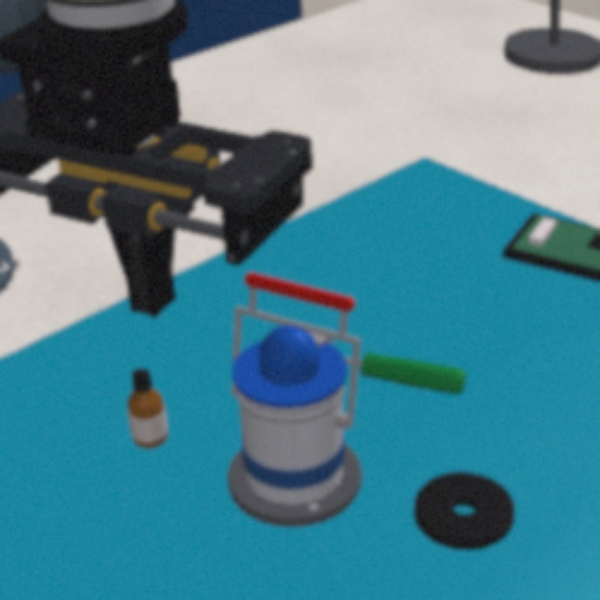

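View pics/top13.png

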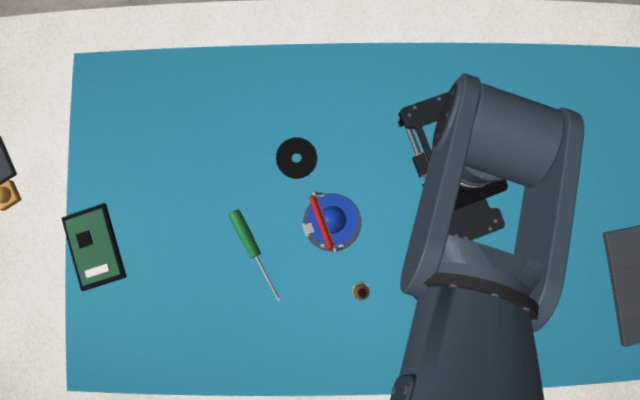

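The pictures show the lid flat and the bail past the dome at top (321,222), x = +20 mm as expected at home. The reel, bottle and driver are unmoved and the robot is clear. Handing in.

```bash
python3 -c "
from workcell import env
print(env.state()['clock']);print(env.sign_off())"
```

```text
12.075
the job is handed in; nothing more can be done
None
```

The canister is sealed: the lid is down on its rim and the bail is home past the dome, holding by itself. I handed the job in at 12.1 s.

- **Lid:** I swung it down along its arc with the closed fingertips. It met the rim with the fingertips at 125.0 mm and about 4 N at that reading.
- **Bail:** I lifted it from below with the tool tilted, then pushed it over the dome. The highest push I read was about 15–16 N, and at the snap it dropped to about 1 N.
- **Last checks:** with the arm clear, the top view has the bar 20 mm behind the canister's centre, as it should be at home. Just after the snap the wrist camera gave a bail angle of 1.76 rad, against 1.77 for home.
- **Loose items:** the bottle and screwdriver measured within about 2 mm of where they started. I checked the reel only by eye, at the same pixels in the top view.

The first two move calls were refused, most likely because their rows left out some fields, and nothing moved. No check failed or disagreed.

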